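Press and turn a tapered tap plug home in its bush

TASK

The bench tap has been stripped for cleaning and its tapered brass plug stands in the parts tray. Put the plug back into the tap's bore and work it home: keep pressing it down with a steady 15 N or so while you turn it through about a quarter turn, so that the taper wedges tight and holds by itself, and leave the tap shut, with the handle square across the line of the two hose tails. The bush in the tap is only a press fit, so never push so hard that you drive it down, and leave the nozzles and the tape roll where they are.

Things in the scene. Friction and masses are not known exactly. Their poses are not given: they have to be found in the camera images.
- plug_handle (a point): Centre of the brass plug's tee handle, half-way up it: a flat bar 56 mm long, 10 mm thick, 18 mm tall. x along the bar, y through its thickness, z up the plug's axis. Below this point: bar to 9 mm, thin neck (14 mm across) to 17 mm, collar (27 mm across) to 20 mm, then the taper, 52 mm long, 24 mm across at the collar, 17 mm at the foot, which is 72 mm below this point.
- bush_rim (a point): Centre of the top rim of the tap's bush, mouth of the upright tapered bore (22 mm across here, 1:8); about 80 mm above the worktop. z up the bore, y along the line of the two hose tails, x square across it: shut is plug_handle's x along this x, either way round. The bore is worn by a hidden amount: the plug first touches with plug_handle 28 to 34 mm above this point; home it is 1 to 5 mm lower.
- plug: The plug (0.26 kg, 81 mm tall), standing upright on its thin end in a low aluminium tray; it goes into the tap the same way up. Origin at the centre of its foot, axes as plug_handle. Taper and bore rub (coefficient about 0.3) and spring: pushed straight in it binds early, barely wedged; turned under the same push it creeps down, wedges some 4 times as tight and stays when let go.
- tap: The fixed bench tap: round grey foot 76 mm across, brass barrel 43 mm across, two hose tails 48 mm up that reach 78 mm either side. Origin under the centre of its foot, axes as bush_rim. 11 N of push kept up while turning wedges the plug enough, 15 N gives margin (turning then takes up to 0.5 N m); over about 25 N starts to drive the press-fitted bush down the barrel.
- nozzle_a: A pale plastic cone-shaped sealant nozzle, 23 mm across and 88 mm tall, standing in the tray; origin at the centre of its underside. Not part of the job.
- nozzle_b: A second sealant nozzle of the same shape, standing in the tray; origin at the centre of its underside. Not part of the job.
- tape_roll: A roll of masking tape lying flat on the worktop, 100 mm across, 19 mm high; origin at the centre of its underside. Not part of the job.
Things that resemble listed ones, but are neither listed nor needed, are in the scene too. Leave any green look-alike of the plug alone.

How it is judged:
By the outcome, as a careful person would: the job done as asked, in the order asked, and still so for the second after the job is handed in, with the robot touching nothing.
It also fails if it takes over 51 s, if anything falls off the work surface, if the arm or the gripper's body presses on something with over 40 N, if the wrist force passes 120 N, or if a joint passes its speed limit or range.

ROBOT

A 7-joint arm with a two-finger parallel gripper is mounted at the origin on a cart in front of the work surface, level with it; the furniture and walls round the work are solid. World frame = base frame: x ahead of the robot, y to its left, z up, the work surface at z = 0. Lengths are in m, angles in rad, forces in N, time in s.
With the tool pointing down it reaches from about 0.35 to 0.9 m from the base axis. Payload 8.1 kg.
Tool frame: the origin (TCP) lies midway between the tips of the shut fingers; the grasp point (between the pads) lies arm.grasp_offset behind it (arm.grasp_offset is the distance from the TCP to the grasp point, in m); z points along the fingers, y is the line along which they close (so a half turn about z gives the same grasp; the last joint's range is limited). The gripper opens to 92 mm and grips with 3 to 60 N. Pads are 19 mm wide; open, the fingers measure 130 mm over their backs; the gripper's body (75 mm by 190 mm) begins 47 mm behind the grasp point.
Start: joints at [-1.32, 0.434, 0.025, 1.573, -0.012, 1.134, -0.075], TCP at [0.217, 0.586, 0.198] pointing down, gripper open.
Joint ranges: [-2.62, 2.62], [-0.44, 2.09], [-1.27, 1.32], [0.08, 2.57], [-1.32, 4.46], [0.12, 2], [-2.74, 2.74]. Speed limits (rad/s): [2.22, 2.22, 3.01, 3.01, 3.14, 3.14, 3.14].

INTERFACE

Orientations are given as a rotation vector (axis times angle).
In Python, from cell import observe, imaging, arm gives the robot as it stands.
- The arm moves only by the tool apply_moves, never from a script. Its argument "commands" is a list of rows, each a list of 5 numbers: the opening in per cent of the stroke, from 0 (shut) to 100 (fully open), then the shift along the world's x, y, z in units of 0.06 m (1.0 is 0.06 m), then the turn about the world's z in units of 0.5 rad (1.0 is 0.5 rad). A call has 1 to 12 rows; each row shifts and turns the commanded pose from where the row before left it; what a row does not reach is not made up. A row lasts 1/8 s, in which the tool goes at most 62.5 mm and 10.7 degrees, less where a joint would pass 70% of its speed; a pose out of reach is approached as far as the arm can. A call with a number of a shift or a turn outside -1 to 1 is refused whole. A call with a gripper value outside its range is refused whole. The fingers move at their own pace and stop on an object; "newtons" is the grip in N (left out, the last holds). Time passes only in rows, so rows that do not move let the fingers close. It gives the time, the measured TCP pose, the force, the opening and the grip force at its end, in the units of the state.
- observe(): the state, without advancing time (a new reading comes with each control period).
- imaging.get_image(name): name is "scene" or "top" or "wrist"; returns (picture, depth): 420x560x3 uint8, red, green, blue; 420x560 float32, m along the optical axis (not along the pixel's ray), 0 where there is no reading.
- imaging.camera_params(name): a dict with "camera_matrix" (3x3 intrinsics, pixels), "dist" ([k1, k2, p1, p2, k3] as OpenCV has them; the pictures are not rectified), "origin" and "rotation" of the camera in the world; the wrist camera has in their place "tool_from_camera" (4x4, takes a point from camera to tool coordinates, whose origin is the TCP and whose axes are the flange's). Camera axes: x right, y up, looking along -z (the intrinsics and any distortion apply to the point x, -y, -z); pixel columns grow to the right and rows downward; lengths in m; the calibration is good to about 2 mm. A picture is of the moment at which its call begins: read the wrist's pose just before it. camera_params takes no time and is no camera call.
- arm.sign_off(): hands the job in; it is judged then, once.
The state is a dict: "clock": time; "joints": joint angles; "dq": joint speeds; "joint_efforts": joint torques, N m; "position": TCP position; "ee_rot": TCP orientation; "force": force on the tool from outside, world axes, zero at the start; "ft_torque": the same for the moment, N m; "width": opening from 0.0 (shut) to 1.0 (fully open); "gripper_force": force on a finger pad.
Only numpy, scipy, OpenCV 4.12 (cv2) and the standard library are available. Lean on these libraries where they do the work, as an engineer would, in place of code of your own. Each camera call takes 0.05 s, during which the arm holds its last target. There are 200 camera calls.

## Working session

There is one attempt and no reset: what is moved stays moved. The work goes in short steps, Python scripts to look and compute and a tool call to move; the robot and the scene stay as the last step left them, time stands still between calls to the robot, and variables do not carry over. Pictures are saved under pics/ and viewed, at most 10 in all, crops included, and the job is handed in when it is done.

Besides the shell and the picture viewer there is one more tool, called after ">>>" as name(argument=value, ...) on one line, values as JSON. apply_moves: Moves the arm, as the interface text tells. Its arguments: {"type":"object","properties":{"commands":{"type":"array"},"newtons":{"type":"number"}},"required":["commands"]}

```bash
mkdir -p pics; ls; cat > h.py <<'E'
import numpy as np, cv2
from cell import observe, imaging, arm
from scipy.spatial.transform import Rotation as R
def grab(n):
    s=observe(); p=imaging.camera_params(n); im,d=imaging.get_image(n)
    if n=="wrist":
        T=np.array(p["tool_from_camera"]); Rt=R.from_rotvec(s["ee_rot"]).as_matrix()
        Rc=Rt@T[:3,:3]; o=Rt@T[:3,3]+np.array(s["position"])
    else:
        Rc=np.array(p["rotation"]); 
        if Rc.shape!=(3,3): Rc=R.from_rotvec(Rc.ravel()).as_matrix()
        o=np.array(p["origin"])
    np.savez(f"{n}.npz",im=im,d=d,R=Rc,o=o,K=p["camera_matrix"],dist=p["dist"])
    return im,d
def load(n): return np.load(f"{n}.npz")
def ray(c,u,v):
    q=cv2.undistortPoints(np.array([[[u,v]]],float),c["K"],c["dist"])[0,0]
    return c["R"]@np.array([q[0],-q[1],-1.])
def at_z(c,u,v,z):
    r=ray(c,u,v); return c["o"]+r*(z-c["o"][2])/r[2]
def at_d(c,u,v): return c["o"]+ray(c,u,v)*c["d"][int(v),int(u)]
def cloud(c):
    h,w=c["d"].shape; uu,vv=np.meshgrid(np.arange(w),np.arange(h))
    q=cv2.undistortPoints(np.stack([uu,vv],-1).reshape(-1,1,2).astype(float),c["K"],c["dist"])[:,0]
    r=np.c_[q[:,0],-q[:,1],-np.ones(len(q))]@c["R"].T
    return (c["o"]+r*c["d"].reshape(-1,1)).reshape(h,w,3)
def proj(c,P):
    p=(np.array(P)-c["o"])@c["R"]; return cv2.projectPoints(np.array([[p[0],-p[1],-p[2]]]),np.zeros(3),np.zeros(3),c["K"],c["dist"])[0].ravel()
def save(im,f,box=None,k=1):
    if box: u0,v0,u1,v1=box; im=im[v0:v1,u0:u1]
    im=cv2.resize(im,None,fx=k,fy=k,interpolation=cv2.INTER_CUBIC); cv2.imwrite("pics/"+f,im[...,::-1])
E
python3 - <<'E'
from h import *
for n in ("scene","top"):
    im,d=grab(n); save(im,n+"1.png")
s=observe(); print(s); print(arm.grasp_offset)
E
```

```text
pics
{'clock': 0.1, 'joints': array([-1.31958502,  0.43513167,  0.02496366,  1.57399269, -0.0115742 ,
        1.13399659, -0.07514163]), 'dq': array([ 0.0002739 , -0.00136849, -0.00119862, -0.00283335, -0.00243983,
        0.00141177,  0.00310365]), 'joint_efforts': array([ 1.95885426e-03, -6.69127178e+01,  9.87132266e-01, -3.15150189e+01,
       -6.06135721e-02,  3.74419231e-02,  9.71938630e-05]), 'position': array([0.21643325, 0.585807  , 0.197542  ]), 'ee_rot': array([-5.52994213e-01, -3.09243792e+00,  2.16810030e-03]), 'force': array([ 0.02857711, -0.73944137,  0.04885864]), 'ft_torque': array([ 0.00130499,  0.01946503, -0.02469789]), 'gripper_force': 0.0, 'width': 1.0008900523732085}
0.0188
```

View pics/scene1.png

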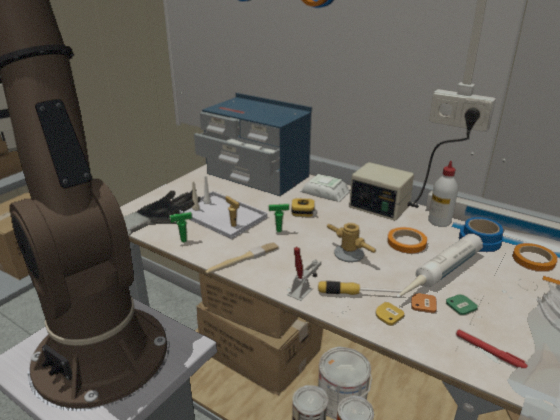

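View pics/top1.png

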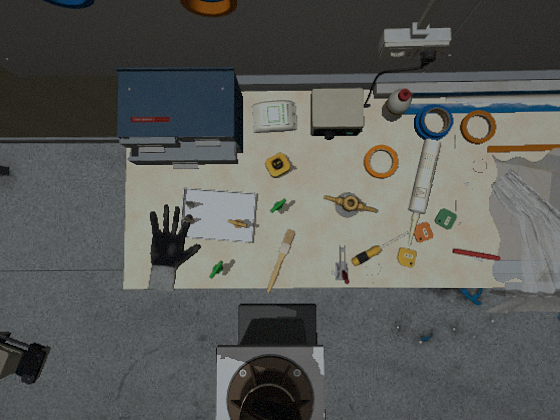

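Candidates for the plug: the brass tee in the tray (top ~240,223; scene ~232,208), and green look-alikes at top (278,205) and (217,268). By the description I want the brass one in the tray. The nozzles are at about (190,204) and (188,219), and the tap is at (349,203). One close crop to check the choice.

```bash
python3 - <<'E'
from h import *
c=load("top"); a=c["im"][180:250,175:265]; b=c["im"][175:235,310:390]
a=cv2.resize(a,(540,420),interpolation=cv2.INTER_CUBIC); 
s=load("scene")
e=cv2.resize(s["im"][185:235,180:250],(259,185),interpolation=cv2.INTER_CUBIC)
f=cv2.resize(s["im"][215:265,320:390],(259,185),interpolation=cv2.INTER_CUBIC)
o=np.zeros((420,800,3),np.uint8); o[:,:540]=a; o[:185,541:]=e; o[200:385,541:]=f
save(o,"crop1.png")
P=cloud(c); Z=P[...,2]
print("o",c["o"], "table z",np.median(Z[255:262,200:210]))
def blob(name,u0,v0,u1,v1,zlo,zhi):
    m=np.zeros(Z.shape,bool); m[v0:v1,u0:u1]=1; m&=(Z>zlo)&(Z<zhi)
    q=P[m]; 
    if len(q)<3: print(name,len(q)); return
    w,V=np.linalg.eigh(np.cov(q[:,:2].T)); ax=V[:,1]
    t=(q[:,:2]-q[:,:2].mean(0))@ax
    print(name,len(q),q.mean(0).round(4),"mid",((q[:,:2].max(0)+q[:,:2].min(0))/2).round(4),"yaw",np.degrees(np.arctan2(ax[1],ax[0])).round(1),"len",np.ptp(t).round(3),"z",np.percentile(q[:,2],[5,50,95]).round(4))
blob("plug",222,210,258,238,.068,.12)
blob("noz",178,190,215,232,.05,.12)
blob("tap rim",330,190,370,218,.072,.1)
blob("tails",318,185,385,220,.04,.06)
blob("tray",215,195,225,200,-.01,.03)
C=proj; print(proj(c,[0.5,0,0]),proj(c,[.6,0,0]))
E
```

```text
o [ 0.46109474 -0.06149615  1.35401862] table z -0.0004516866378897477
plug 68 [0.5133 0.0898 0.0829] mid [0.5139 0.0898] yaw 73.9 len 0.054 z [0.0781 0.0833 0.0882]
noz 42 [0.549  0.2394 0.0705] mid [0.5507 0.2492] yaw 174.8 len 0.056 z [0.0524 0.0696 0.0908]
tap rim 110 [ 0.5695 -0.2327  0.0791] mid [ 0.5693 -0.2325] yaw -174.6 len 0.039 z [0.0734 0.0794 0.084 ]
tails 208 [ 0.5691 -0.2329  0.0528] mid [ 0.5697 -0.2353] yaw 74.3 len 0.158 z [0.0461 0.0527 0.0591]
tray 50 [0.5952 0.1524 0.0027] mid [0.5952 0.1525] yaw 89.0 len 0.028 z [-0.0009  0.0029  0.0071]
[269.730595   227.97201996] [269.58798413 195.13466875]
```

View pics/crop1.png

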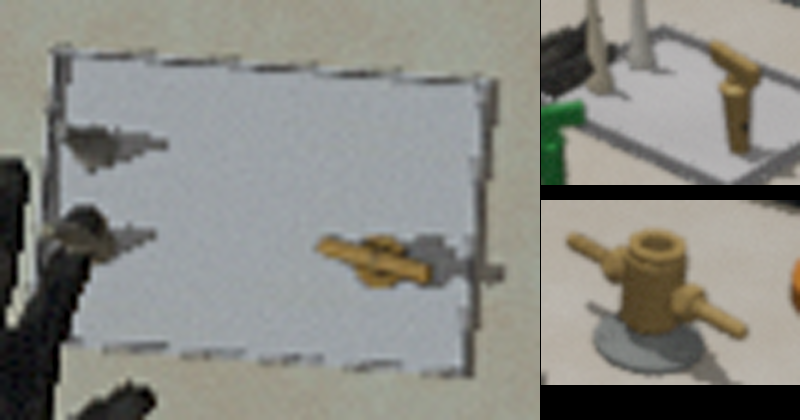

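The crop confirms the choice: the brass tee plug stands upright in the tray, and the tap's open bore faces up. Next I move above the plug.

>>> apply_moves(commands=[[100, 0.2, -0.4, 0.3, -0.25], [100, 0.4, -0.7, 0.2, -0.25], [100, 0.42, -0.72, 0, -0.25], [100, 0.42, -0.72, 0, -0.25], [100, 0.42, -0.72, 0, -0.25], [100, 0.42, -0.72, 0, -0.25], [100, 0.42, -0.72, 0, -0.25], [100, 0.42, -0.72, 0, -0.25], [100, 0.42, -0.72, 0, -0.25], [100, 0.42, -0.72, 0, -0.25], [100, 0.42, -0.72, 0, -0.25], [100, 0.4, -0.7, 0, -0.25]], newtons=60)

```text
clock: 1.6
position: [0.5038, 0.088, 0.2282]
ee_rot: [-2.516, -1.881, 0.0]
force: [0.3, 0.7, 0.1]
width: 0.999
gripper_force: 0.0
```

>>> apply_moves(commands=[[100, 0.17, 0, 0, 0], [100, 0, 0, 0, 0]])

```text
clock: 1.85
position: [0.5137, 0.09, 0.2278]
ee_rot: [-2.512, -1.887, 0.001]
force: [-0.5, 0.7, 0.4]
width: 0.999
gripper_force: 0.0
```

```bash
cat > st.py <<'E'
from h import *
def st():
    s=observe(); M=R.from_rotvec(s["ee_rot"]).as_matrix()
    print("t",round(s["clock"],2),"p",s["position"].round(4),"tooly",np.degrees(np.arctan2(M[1,1],M[0,1])).round(2),"tz",M[:,2].round(3),"F",s["force"].round(1),"T",s["ft_torque"].round(2),"w",round(s["width"],3),"gf",s["gripper_force"],"j7",s["joints"][6].round(2))
E
python3 - <<'E'
from st import *
st(); im,d=grab("wrist"); save(im,"w1.png"); c=load("wrist"); P=cloud(c); Z=P[...,2]; print(c["o"])
m=(Z>.07)&(Z<.12)&(np.hypot(P[...,0]-.513,P[...,1]-.09)<.06); q=P[m]; print(len(q), q.mean(0), np.percentile(q[:,2],[5,50,95]),(q.max(0)+q.min(0))/2)
print(proj(c,[.513,.09,.083]))
E
```

```text
t 1.85 p [0.5137 0.09   0.2278] tooly -16.18 tz [-0.001 -0.    -1.   ] F [-0.5  0.7  0.4] T [-0.14  0.11  0.02] w 0.999 gf 0.0 j7 -0.39
[0.53391016 0.16461771 0.41459058]
458 [0.51223331 0.09152971 0.08340824] [0.08161312 0.08366219 0.08493724] [0.51172854 0.09017169 0.07865685]
[276.04469939 186.08688898]
```

View pics/w1.png

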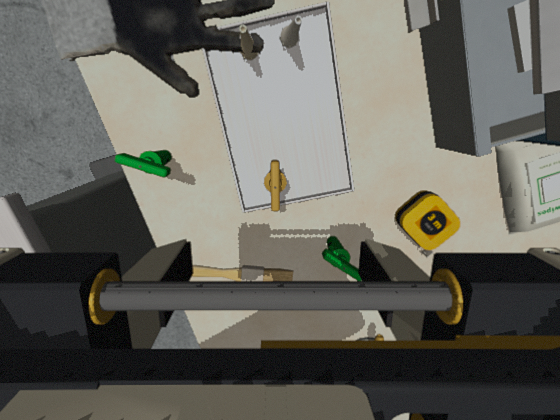

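The brass plug's bar runs from about (275,160) to (276,211) and is nearly aligned with the gripper. I'll refine its centre and yaw from the top-face points.

```bash
python3 - <<'E'
from h import *
c=load("wrist"); im=c["im"].astype(int); 
hsv=cv2.cvtColor(c["im"],cv2.COLOR_RGB2HSV)
m=np.zeros(hsv.shape[:2],np.uint8); m[150:220,255:295]=1
P=cloud(c)
m=(m>0)&(hsv[...,0]>10)&(hsv[...,0]<30)&(hsv[...,1]>100)&(P[...,2]>.078)
v,u=np.nonzero(m); cnt=np.c_[u,v].astype(np.float32)
print(len(cnt),cv2.minAreaRect(cnt)); 
rc=cv2.boxPoints(cv2.minAreaRect(cnt)); W=np.array([at_z(c,*p,.083) for p in rc]); print(W.round(4), W.mean(0))
for a,b in((0,1),(1,2)):
  e=W[b]-W[a]; print(np.linalg.norm(e),np.degrees(np.arctan2(e[1],e[0])))
E
```

```text
436 ((272.5, 185.5), (49.0, 13.0), 90.0)
[[0.5104 0.1189 0.083 ]
 [0.5235 0.1151 0.083 ]
 [0.5086 0.0632 0.083 ]
 [0.4949 0.0671 0.083 ]] [0.50934262 0.09109564 0.083     ]
0.01368353460143507 -16.191251675721844
0.05407054329273305 -106.0044323848592
```

```bash
python3 - <<'E'
from h import *
c=load("wrist"); save(c["im"],"w1c.png",(240,140,310,225),7)
d=c["d"]; print((d[160:214:5,262:290]*1000).astype(int))
E
```

```text
[[412 410 413 411 411 410 411 411 410 342 339 338 339 339 337 338 341 412
  410 411 413 411 411 411 412 411 412 411]
 [415 413 415 413 413 415 414 414 335 333 332 331 332 331 332 332 333 334
  413 412 412 413 413 412 413 413 415 414]
 [415 415 415 415 417 416 415 415 393 333 333 333 334 334 335 334 333 334
  394 414 414 415 415 414 415 414 414 415]
 [417 416 416 417 361 360 360 360 360 336 335 335 335 335 335 335 336 337
  361 360 360 362 362 416 417 417 417 416]
 [417 420 363 363 360 361 361 360 356 338 336 338 335 337 336 336 336 337
  356 358 360 362 361 362 363 420 419 421]
 [420 419 422 363 363 363 362 361 354 339 338 338 339 337 336 339 339 340
  355 362 363 363 364 364 422 421 419 421]
 [422 422 423 424 424 424 366 365 365 341 340 340 340 340 341 340 340 342
  366 367 366 423 423 422 424 422 423 423]
 [425 424 424 424 425 425 426 425 426 341 342 341 341 341 341 341 342 341
  424 424 425 426 424 424 425 424 425 426]
 [428 426 426 427 426 426 427 428 427 344 343 344 343 342 343 343 344 346
  427 428 425 423 424 423 422 421 419 418]
 [420 422 419 420 418 418 416 415 416 347 344 345 343 345 345 343 344 346
  431 432 433 431 431 432 432 432 431 435]
 [435 434 433 433 434 434 434 435 435 434 346 347 346 347 347 346 348 433
  434 433 433 433 432 434 434 434 433 435]]
```

View pics/w1c.png

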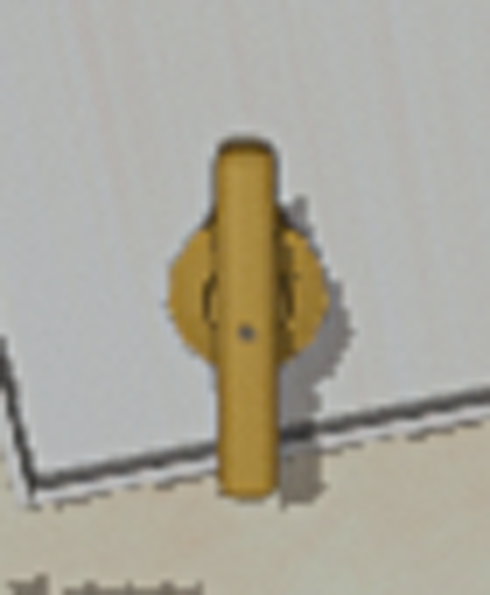

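The crop shows the bar with its centre dimple at (275.2,187.3), parallel to the finger plane to within half a degree.

```bash
python3 - <<'E'
from st import *
c=load("wrist")
for z in(.083,):
  print(at_z(c,275.0,187.2,z), at_d(c,275,187),at_z(c,274.8,162,z),at_z(c,275.2,210.5,z))
p=at_z(c,275.0,187.2,.083); s=observe(); print("delta units",(p-s["position"])/.06, "dz to .061",(.061-s["position"][2])/.06)
E
```

```text
[0.51157585 0.08913239 0.083     ] [0.5117834  0.08983753 0.08517041] [0.51897936 0.11535055 0.083     ] [0.50443089 0.06376858 0.083     ]
delta units [-0.02515234 -0.0236254  -2.41323029] dz to .061 -2.7798969616511644
```

>>> apply_moves(commands=[[100, -0.03, -0.01, -0.6, 0], [100, 0, 0, -0.6, 0], [100, 0, 0, -0.6, 0], [100, 0, 0, -0.5, 0], [100, 0, 0, -0.35, 0], [100, 0, 0, -0.13, 0], [100, 0, 0, 0, 0], [100, 0, 0, 0, 0]], newtons=60)

```text
clock: 2.9
position: [0.5123, 0.0894, 0.0623]
ee_rot: [2.512, 1.886, 0.002]
force: [0.0, 0.2, 0.5]
width: 1.003
gripper_force: 0.0
```

```bash
python3 - <<'E'
from st import *
st()
E
```

```text
t 2.9 p [0.5123 0.0894 0.0623] tooly -16.18 tz [ 0.001  0.001 -1.   ] F [0.  0.2 0.5] T [-0.08  0.04 -0.06] w 1.003 gf 0.0 j7 -0.25
```

>>> apply_moves(commands=[[60, 0, 0, -0.02, 0], [30, 0, 0, 0, 0], [15, 0, 0, 0, 0], [8, 0, 0, 0, 0], [0, 0, 0, 0, 0], [0, 0, 0, 0, 0], [0, 0, 0, 0, 0], [0, 0, 0, 0, 0]], newtons=60)

```text
clock: 3.9
position: [0.5118, 0.0889, 0.0602]
ee_rot: [2.513, 1.886, 0.0]
force: [-0.3, -0.1, 0.4]
width: 0.178
gripper_force: 0.0
```

>>> apply_moves(commands=[[0, 0, 0, 0, 0], [0, 0, 0, 0, 0], [0, 0, 0, 0, 0], [0, 0, 0, 0, 0]])

```text
clock: 4.4
position: [0.5118, 0.0889, 0.0602]
ee_rot: [2.513, 1.886, 0.0]
force: [-0.5, -0.5, 0.2]
width: 0.004
gripper_force: 0.0
```

```bash
python3 - <<'E'
from st import *
st()
E
```

```text
t 4.4 p [0.5118 0.0889 0.0602] tooly -16.22 tz [ 0. -0. -1.] F [-0.5 -0.5  0.2] T [-0.13  0.08  0.03] w 0.004 gf 0.0 j7 -0.25
```

```bash
python3 - <<'E'
from h import *
a,_=grab("wrist"); b,_=grab("scene"); 
o=np.zeros((420,800,3),np.uint8); o[:,:400]=a[:,80:480]; o[:400,400:]=cv2.resize(b[170:250,190:270],(400,400),interpolation=cv2.INTER_CUBIC); save(o,"x1.png")
E
```

```text
(no output)
```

View pics/x1.png

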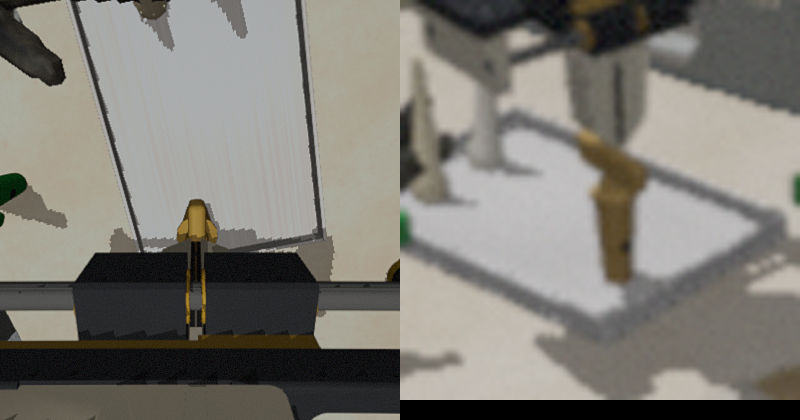

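```bash
python3 - <<'E'
from st import *
st(); c=load("wrist"); P=cloud(c); print(c["o"])
for u,v in((277,202),(277,215),(277,235),(277,290)): print(u,v,P[v,u].round(4))
for v in range(195,250,6): print(v,(P[v,262:293:2,2]*1000).astype(int))
print(proj(c,[.5118,.0889,.06]),proj(c,[.5117,.0896,.083]))
grab("top"); t=load("top"); Q=cloud(t); m=(Q[...,2]>.05)&(Q[...,2]<.1)&(np.hypot(Q[...,0]-.513,Q[...,1]-.09)<.08); print(Q[m].round(3)[:60:3])
E
```

```text
t 4.5 p [0.5118 0.0889 0.0602] tooly -16.22 tz [ 0.  0. -1.] F [-0.4 -0.4  0.4] T [-0.09  0.1   0.01] w 0.003 gf 0.0 j7 -0.25
[0.53196807 0.16347956 0.24699933]
277 202 [0.5192 0.1161 0.0763]
277 215 [0.5177 0.111  0.0832]
277 235 [0.5146 0.1003 0.0849]
277 290 [0.5194 0.1186 0.1714]
195 [2 3 3 2 3 3 2 3 2 3 4 3 3 2 3 3]
201 [ 3  3  2  3 71 75 75 74 75 75 72  1  3  2  3  2]
207 [246   3   3  78  81  82  83  81  83  82  83  82   8   3   3   3]
213 [ 2  3 31 81 83 84 84 84 83 85 83 82 34 27  2  3]
219 [ 3 44 56 81 84 82 83 84 83 84 83 82 57 57 40  3]
225 [57 58 60 81 83 84 83 84 83 83 83 83 60 60 59 58]
231 [60 60 60 82 82 83 84 83 83 83 83 82 60 61 59 60]
237 [59 59 64 81 82 83 84 84 84 83 83 83 67 62 61 60]
243 [94 94 95 94 94 90 91 91 92 91 95 95 94 96 93 95]
249 [102 102 101 102 102  99  98 100  98 100 102 102 102 102 102 101]
[277.55043453 237.50358227] [277.32873076 252.020842  ]
[[0.507 0.07  0.081]
 [0.504 0.066 0.084]]
```

```bash
python3 - <<'E'
from st import *
c=load("scene"); P=cloud(c); print(c["o"])
# crop (x-400)/5+190, y/5+170
for y in range(100,290,8):
    v=170+y//5; print(v,[tuple((P[v,u]*1000).astype(int)) for u in (226,229,232,235,238)])
print(proj(c,[.5118,.0889,.0602]),proj(c,[.5117,.0896,.083]))
save(c["im"],"x2.png",(205,165,265,230),9)
E
```

```text
[-0.35745592 -0.64979713  0.67476392]
190 [(np.int64(492), np.int64(88), np.int64(117)), (np.int64(492), np.int64(77), np.int64(120)), (np.int64(504), np.int64(77), np.int64(114)), (np.int64(514), np.int64(75), np.int64(111)), (np.int64(524), np.int64(73), np.int64(108))]
191 [(np.int64(494), np.int64(89), np.int64(113)), (np.int64(494), np.int64(79), np.int64(116)), (np.int64(502), np.int64(76), np.int64(113)), (np.int64(510), np.int64(72), np.int64(111)), (np.int64(524), np.int64(73), np.int64(105))]
193 [(np.int64(493), np.int64(89), np.int64(107)), (np.int64(495), np.int64(80), np.int64(109)), (np.int64(501), np.int64(75), np.int64(108)), (np.int64(513), np.int64(75), np.int64(103)), (np.int64(521), np.int64(71), np.int64(100))]
194 [(np.int64(496), np.int64(91), np.int64(103)), (np.int64(494), np.int64(79), np.int64(107)), (np.int64(506), np.int64(79), np.int64(102)), (np.int64(508), np.int64(71), np.int64(103)), (np.int64(520), np.int64(70), np.int64(98))]
196 [(np.int64(517), np.int64(110), np.int64(82)), (np.int64(492), np.int64(79), np.int64(102)), (np.int64(502), np.int64(7
[... 3835 characters left out ...]
nt64(4)), (np.int64(511), np.int64(100), np.int64(3)), (np.int64(504), np.int64(83), np.int64(13)), (np.int64(509), np.int64(76), np.int64(13)), (np.int64(526), np.int64(80), np.int64(3))]
225 [(np.int64(499), np.int64(101), np.int64(3)), (np.int64(503), np.int64(94), np.int64(3)), (np.int64(503), np.int64(82), np.int64(7)), (np.int64(513), np.int64(80), np.int64(3)), (np.int64(519), np.int64(75), np.int64(2))]
226 [(np.int64(493), np.int64(96), np.int64(4)), (np.int64(-357), np.int64(-649), np.int64(674)), (np.int64(503), np.int64(83), np.int64(4)), (np.int64(508), np.int64(76), np.int64(3)), (np.int64(515), np.int64(71), np.int64(2))]
[231.35533071 206.25133103] [230.72458607 198.69712762]
```

View pics/x2.png

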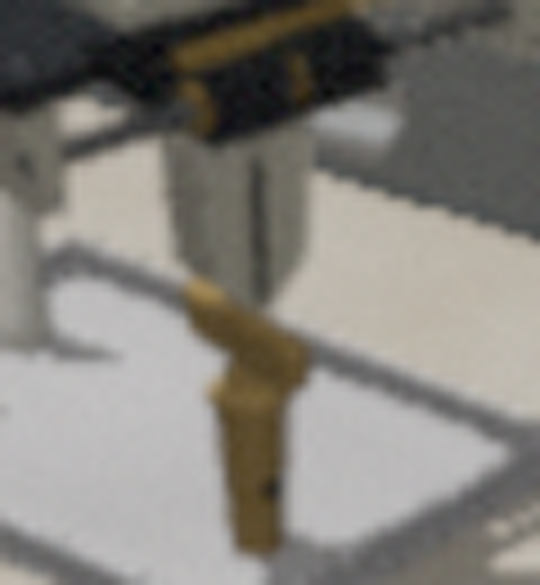

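The picture shows the shut fingertips resting just above the bar, at about (255,305) in the crop. So the tips sit roughly 25 mm higher than the reported TCP, and the plug is untouched. I'll open, go lower and close again.

>>> apply_moves(commands=[[50, 0, 0, 0, 0], [50, 0, 0, 0, 0], [50, 0, 0, 0, 0], [50, 0, 0, 0, 0], [50, 0, 0, 0, 0], [50, 0, 0, 0, 0], [50, 0, 0, -0.15, 0], [50, 0, 0, -0.15, 0], [50, 0, 0, -0.1, 0], [50, 0, 0, 0, 0]])

```text
clock: 5.8
position: [0.5113, 0.0887, 0.0355]
ee_rot: [-2.512, -1.885, 0.002]
force: [-0.5, -0.5, -0.3]
width: 0.499
gripper_force: 0.0
```

>>> apply_moves(commands=[[0, 0, 0, 0, 0], [0, 0, 0, 0, 0], [0, 0, 0, 0, 0], [0, 0, 0, 0, 0], [0, 0, 0, 0, 0], [0, 0, 0, 0, 0], [0, 0, 0, 0, 0]], newtons=60)

```text
clock: 6.68
position: [0.512, 0.0889, 0.0364]
ee_rot: [2.512, 1.886, 0.001]
force: [-0.8, 1.0, 2.7]
width: 0.107
gripper_force: 60.0
```

```bash
python3 - <<'E'
from st import *
st()
E
```

```text
t 6.67 p [0.512  0.0889 0.0364] tooly -16.22 tz [ 0.  0. -1.] F [-0.8  1.   2.7] T [-0.09  0.04 -0.01] w 0.107 gf 59.99899294227362 j7 -0.23
```

Gripped: width 0.107 is 9.8 mm, matching the 10 mm bar. Lift it and carry it above the tap.

>>> apply_moves(commands=[[0, 0, 0, 0.3, 0], [0, 0, 0, 0.7, 0], [0, 0, 0, 0.8, 0], [0, 0, -0.3, 0.6, 0], [0, 0.12, -0.6, 0.2, 0], [0, 0.12, -0.65, 0, 0], [0, 0.12, -0.65, 0, 0], [0, 0.12, -0.65, 0, 0], [0, 0.12, -0.65, 0, 0], [0, 0.12, -0.65, 0, 0], [0, 0.12, -0.6, 0, 0], [0, 0.12, -0.5, 0, 0]])

```text
clock: 8.18
position: [0.5688, -0.2275, 0.1916]
ee_rot: [-2.513, -1.884, 0.002]
force: [0.5, -0.2, -3.3]
width: 0.111
gripper_force: 60.0
```

>>> apply_moves(commands=[[0, 0, -0.12, 0, 0], [0, 0, 0, 0, 0]])

```text
clock: 8.43
position: [0.5687, -0.2332, 0.1916]
ee_rot: [-2.512, -1.884, 0.001]
force: [0.1, 1.2, -2.1]
width: 0.111
gripper_force: 60.0
```

```bash
python3 - <<'E'
from st import *
st(); im,d=grab("wrist"); t,_=grab("scene"); c=load("wrist"); s=load("scene")
for n,P in (("tcp",observe()["position"]),("rim",[.5695,-.2327,.08])): print(n,proj(c,P),proj(s,P))
o=np.zeros((420,800,3),np.uint8); o[:,:400]=im[:,80:480]; o[:400,400:]=cv2.resize(t[170:270,300:400],(400,400),interpolation=cv2.INTER_CUBIC); save(o,"y1.png")
E
```

```text
t 8.43 p [ 0.5687 -0.2332  0.1916] tooly -16.26 tz [-0.001  0.001 -1.   ] F [ 0.1  1.2 -2.1] T [-0.08  0.08 -0.  ] w 0.111 gf 59.98956944793463 j7 0.3
tcp [277.65440566 235.69283401] [352.10296498 183.50429452]
rim [277.49601613 193.08824496] [349.03358093 224.97738562]
```

View pics/y1.png

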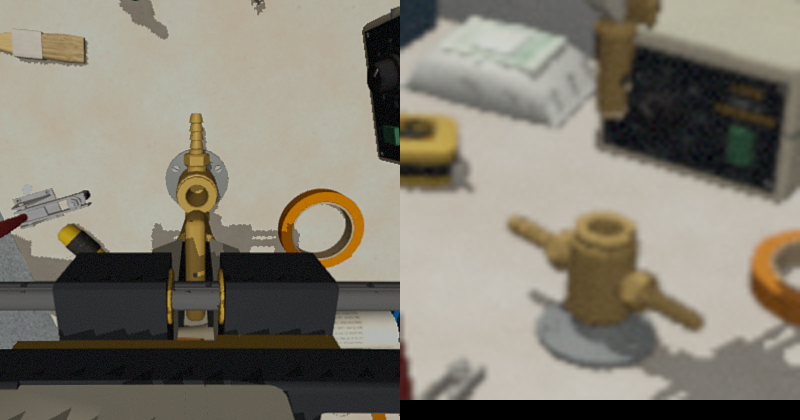

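The wrist view shows the bore at about (278,194), with the held plug's foot at about (277,212) just in front of it. I'll measure both numerically.

```bash
python3 - <<'E'
from st import *
c=load("wrist"); P=cloud(c); d=c["d"]
for v in range(168,240,4): print(v,"".join("%4d"%x for x in (P[v,254:302:2,2]*1000)))
m=(P[...,2]>.074)&(P[...,2]<.09)&(np.hypot(P[...,0]-.5695,P[...,1]+.2327)<.04)
q=P[m]; print(len(q),np.median(q[:,2]))
# outer circle fit from 2D boundary of brass top, using convex hull at z=.08
v,u=np.nonzero(m); cn=cv2.convexHull(np.c_[u,v].astype(np.int32)); print("ell",cv2.fitEllipse(cn),cv2.minEnclosingCircle(cn))
t=load("top"); Q=cloud(t); mm=(Q[...,2]>.04)&(Q[...,2]<.062)&(np.hypot(Q[...,0]-.5695,Q[...,1]+.2327)<.09)&(np.hypot(Q[...,0]-.5695,Q[...,1]+.2327)>.03)
q=Q[mm][:,:2]; vx=cv2.fitLine(q.astype(np.float32),cv2.DIST_HUBER,0,.01,.01).ravel(); print("top tail",np.degrees(np.arctan2(vx[1],vx[0])),vx)
w=(P[...,2]>.04)&(P[...,2]<.062)&(np.hypot(P[...,0]-.5695,P[...,1]+.2327)<.09)&(np.hypot(P[...,0]-.5695,P[...,1]+.2327)>.025)
q=P[w][:,:2]; vx=cv2.fitLine(q.astype(np.float32),cv2.DIST_HUBER,0,.01,.01).ravel(); print("wrist tail",len(q),np.degrees(np.arctan2(vx[1],vx[0])),vx)
print("axis dirs px for +x,+y 1cm", proj(c,[.5795,-.2327,.08])-proj(c,[.5695,-.2327,.08]),proj(c,[.5695,-.2227,.08])-proj(c,[.5695,-.2327,.08]))
E
```

```text
168   11  11   8   9  10  11  12  54  55  57  57  59  60  56  56  54  49   9  10   9   8  10  10  12
172    9   9   9  11  11  40  49  56  61  64  66  68  65  63  63  61  54  45  36  10  11   9   9   8
176    9  10   8  32  56  64  70  73  72  73  77  76  77  73  74  72  71  69  61  47  11   8  10   8
180    8  10  10  65  72  72  80  81  80  79  81  80  80  80  79  80  81  77  74  71  56   9  10   9
184    8   9  69  71  79  80  79  80  80  79  80  80  80  80  80  81  78  80  79  78  74  64   8   8
188    8   9  73  80  79  78  80  80  24  25  24  24  24  24  24  38  79  81  79  80  79  73   8   7
192    6  70  80  80  79  79  77  55  42  38  25 378  23  35  40  48  59  79  80  79  80  73   9   8
196    8  68  79  80  79  80  75  62  56  50  49  45  46  49  52  58  67  78  80  80  80  79   6   6
200    5   5  80  79  80  79  79  72  66  64  61  59  60  59  65  69  74  79  79  78  79  73   6   0
204    0   0   0  81  80  79  81  79  78  74  72  71  73  73  76  77  80  79  79  81  80  -1   1  -1
208    0   0   0   0  79  80  80  78  79  80  80  80  79  79  79  79  80  80  79   0  -1  
[... 427 characters left out ...]
   0  -1 189 196 237 239 238 239 240 238 239 239 238 238 199 195 186   0   0  -1   0   0
232    0   0   0 193 201 211 238 238 239 239 239 239 240 238 238 237 212 205 199   0   0   0   0   0
236    0   0 210 212 214 213 238 237 239 238 239 237 239 238 238 237 214 214 213 213   0   0  -1   0
808 0.08001999131487736
ell ((276.7345886230469, 194.84628295898438), (38.51512145996094, 40.054771423339844), 72.81532287597656) ((276.7427978515625, 194.41357421875), 20.155832290649414)
top tail 74.14756 [ 0.27316085  0.96196836  0.56903505 -0.2347808 ]
wrist tail 842 76.95057 [ 0.22579156  0.97417563  0.5802933  -0.19172348]
axis dirs px for +x,+y 1cm [ 9.87104981 -2.79017014] [-2.87976398 -9.6233566 ]
```

```bash
python3 - <<'E'
from st import *
c=load("wrist"); P=cloud(c); Z=P[...,2]; s=observe(); a=np.radians(-16.26); ty=np.array([np.cos(a),np.sin(a)]); tx=np.array([-np.sin(a),np.cos(a)])
tcp=s["position"][:2]
L=(P[...,:2]-tcp)@ty; T=(P[...,:2]-tcp)@tx
def edges(v,cond):
    u=np.nonzero(cond[v,250:305])[0]+250; return u.min(),u.max()
for v in range(218,238,2):
    u0,u1=edges(v,Z>.228); A=(at_z(c,u0-.5,v,.2385)[:2]-tcp)@ty; B=(at_z(c,u1+.5,v,.2385)[:2]-tcp)@ty
    print("bar",v,u0,u1,((A+B)/2*1000).round(2),((B-A)*1000).round(1))
# collar z~.214 rows 236
for v in (234,235,236,237):
    u0,u1=edges(v,Z>.195); f=lambda u:(at_z(c,u,v,.2125)[:2]-tcp)@ty*1000
    print("collar",v,u0,u1,(f(u0-.5)+f(u1+.5))/2,f(u1+.5)-f(u0-.5))
# taper edges
for v in (220,224,228):
    pass
# hole: pixels inside with Z<.076 in region
H=(Z<.0765)&(np.hypot(L-0,T-0)<.02); m=np.zeros(Z.shape,np.uint8); m[184:210,262:292]=(Z[184:210,262:292]<.0765)
n,lab,stt,cen=cv2.connectedComponentsWithStats(m); k=lab[196,276]; cn=max(cv2.findContours((lab==k).astype(np.uint8),0,cv2.CHAIN_APPROX_NONE)[0],key=len)
e=cv2.fitEllipse(cn); print(stt[k],e); p=at_z(c,*e[0],.08)
print("hole",p,(p[:2]-tcp)@ty*1000,(p[:2]-tcp)@tx*1000)
u=np.nonzero((Z[:,276]>.222))[0]; u=u[(u>205)&(u<245)]; print("bar end row",u.min(), [(at_z(c,276,u.min()+k,.238)[:2]-tcp)@tx*1000 for k in(-.5,3,5)])
O=(np.abs(Z-.08)<.003)&(np.hypot(L,T)<.03); q=np.c_[L[O],T[O]]*1000; print("annulus ext",q.min(0),q.max(0),q.mean(0))
E
```

```text
bar 218 266 284 -1.57 8.9
bar 220 265 284 -1.81 9.4
bar 222 252 285 -4.63 16.0
bar 224 265 285 -1.58 9.9
bar 226 265 285 -1.58 9.9
bar 228 265 285 -1.58 9.9
bar 230 265 285 -1.58 9.9
bar 232 265 285 -1.58 10.0
bar 234 265 285 -1.58 10.0
bar 236 265 285 -1.58 10.0
collar 234 260 292 -1.0744048590393032 18.603695300157387
collar 235 259 292 -1.356408603108215 19.185844386367272
collar 236 258 292 -1.6389520890671943 19.7691034579556
collar 237 258 293 -1.3567047446119176 20.35335260749055
[266 185  22  21 355] ((276.619140625, 195.0755615234375), (19.799190521240234, 21.103548049926758), 95.53243255615234)
hole [ 0.56811926 -0.23438465  0.08      ] -0.33071329273272504 -2.8015835067979467
bar end row 211 [np.float64(31.371474381760468), np.float64(29.653305422680514), np.float64(28.66639114285072)]
annulus ext [-18.67578929 -20.61972476] [18.6922298  15.66140132] [-0.22341973 -1.77382735]
```

>>> apply_moves(commands=[[0, 0, -0.05, -0.4, 0], [0, 0, 0, -0.4, 0], [0, 0, 0, -0.3, 0], [0, 0, 0, 0, 0], [0, 0, 0, 0, 0]])

```text
clock: 9.15
position: [0.5699, -0.2363, 0.127]
ee_rot: [2.512, 1.886, 0.001]
force: [-0.1, -0.1, -1.7]
width: 0.111
gripper_force: 60.0
```

```bash
python3 - <<'E'
from st import *
st(); im,d=grab("wrist"); t,_=grab("scene"); tp,_=grab("top")
o=np.zeros((600,800,3),np.uint8); o[:400,:400]=cv2.resize(im[170:250,237:317],(400,400),interpolation=cv2.INTER_CUBIC); o[:400,400:]=cv2.resize(t[190:250,320:380],(400,400),interpolation=cv2.INTER_CUBIC); 
save(o[:400],"z1.png")
E
```

```text
t 9.15 p [ 0.5699 -0.2363  0.127 ] tooly -16.2 tz [ 0.001 -0.    -1.   ] F [-0.1 -0.1 -1.7] T [-0.08  0.04 -0.01] w 0.111 gf 59.98947685584426 j7 0.34
```

View pics/z1.png

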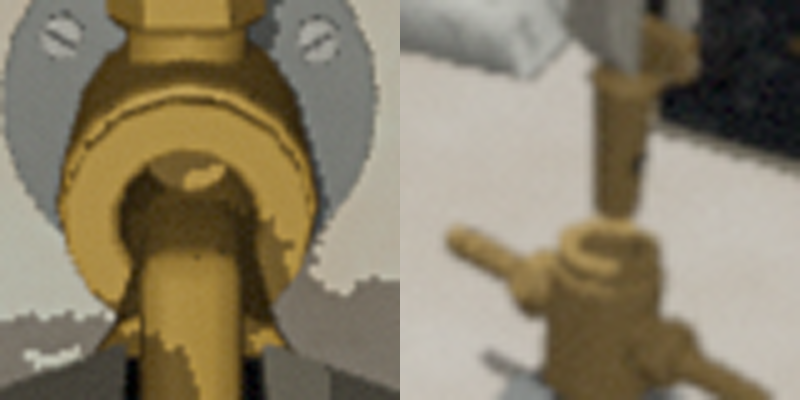

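```bash
python3 - <<'E'
from st import *
s=load("scene"); P=cloud(s); Z=P[...,2]; im=s["im"]
hsv=cv2.cvtColor(im,cv2.COLOR_RGB2HSV); 
dist=np.linalg.norm(P-s["o"],axis=-1)
reg=np.zeros(Z.shape,bool); reg[195:250,335:372]=1
near=reg&(np.hypot(P[...,0]-.5695,P[...,1]+.2345)<.045)&(P[...,2]>.03)
for v in range(200,246):
    u=np.nonzero(near[v])[0]
    if len(u): print(v,u.min(),u.max(),(u.min()+u.max())/2, (P[v,u,2].mean()*1000).round(0))
tcp=observe()["position"]
for z in (.16,.14,.11,.095,.08): print(z,"tcp",proj(s,[*tcp[:2],z]).round(2),"+10mm T",(proj(s,[tcp[0]+.0028,tcp[1]+.0096,z])-proj(s,[*tcp[:2],z])).round(2),"+10 L",(proj(s,[tcp[0]+.0096,tcp[1]-.0028,z])-proj(s,[*tcp[:2],z])).round(2))
m=near&(abs(Z-.08)<.004); q=P[m]; print(len(q),q.mean(0),(q.min(0)+q.max(0))/2,q.min(0),q.max(0))
E
```

```text
200 349 364 356.5 156.0
201 349 363 356.0 153.0
202 349 359 354.0 150.0
203 349 358 353.5 147.0
204 349 358 353.5 145.0
205 349 358 353.5 141.0
206 349 358 353.5 139.0
207 349 358 353.5 137.0
208 349 357 353.0 133.0
209 349 357 353.0 131.0
210 349 357 353.0 128.0
211 349 357 353.0 125.0
212 349 357 353.0 123.0
213 349 357 353.0 119.0
214 349 356 352.5 117.0
215 349 356 352.5 114.0
216 349 356 352.5 111.0
217 349 356 352.5 108.0
218 349 356 352.5 105.0
219 349 356 352.5 102.0
220 349 355 352.0 99.0
221 349 355 352.0 97.0
222 350 354 352.0 92.0
223 346 355 350.5 79.0
224 345 357 351.0 79.0
225 344 358 351.0 78.0
226 344 359 351.5 76.0
227 341 359 350.0 74.0
228 335 359 347.0 69.0
229 335 359 347.0 71.0
230 335 359 347.0 70.0
231 335 359 347.0 68.0
232 336 359 347.5 66.0
233 336 359 347.5 64.0
234 337 359 348.0 63.0
235 337 359 348.0 60.0
236 338 359 348.5 58.0
237 340 362 351.0 57.0
238 342 363 352.5 56.0
239 342 364 353.0 55.0
240 342 364 353.0 53.0
241 342 365 353.5 50.0
242 342 362 352.0 48.0
243 342 360 351.0 44.0
244 342 360 351.0 42.0
245 343 360 351.5 39.0
0.16 tcp [353.06 196.11] +10mm T [-3.14 -1.49] +10 L [ 2.88 -1.24]
0.14 tcp [352.42 203.6 ] +10mm T [-3.11 -1.52] +10 L [ 2.86 -1.26]
0.11 tcp [351.48 214.62] +10mm T [-3.07 -1.57] +10 L [ 2.83 -1.3 ]
0.095 tcp [351.01 220.02] +10mm T [-3.04 -1.59] +10 L [ 2.81 -1.32]
0.08 tcp [350.55 225.35] +10mm T [-3.02 -1.61] +10 L [ 2.8  -1.34]
94 [ 0.56717038 -0.24069869  0.07903141] [ 0.56858477 -0.24050412  0.07981455] [ 0.5489566  -0.25950765  0.07618887] [ 0.58821293 -0.2215006   0.08344023]
```

The plug foot sits just above the mouth (scene crop ~616,218, rim centre ~610,250), about 1 mm off. A small correction, then I descend into the bore in guarded steps.

>>> apply_moves(commands=[[0, -0.013, -0.008, 0, 0], [0, 0, 0, -0.12, 0], [0, 0, 0, -0.12, 0], [0, 0, 0, -0.1, 0], [0, 0, 0, 0, 0]])

```text
clock: 9.93
position: [0.5682, -0.2366, 0.1051]
ee_rot: [-2.512, -1.885, 0.001]
force: [-0.4, 0.4, -2.3]
width: 0.108
gripper_force: 60.0
```

```bash
python3 - <<'E'
from st import *
st()
E
```

```text
t 9.93 p [ 0.5682 -0.2366  0.1051] tooly -16.22 tz [-0.001  0.    -1.   ] F [-0.4  0.4 -2.3] T [-0.11  0.07 -0.03] w 0.108 gf 59.989475682377815 j7 0.36
```

>>> apply_moves(commands=[[0, 0, 0, -0.1, 0], [0, 0, 0, -0.1, 0], [0, 0, 0, -0.1, 0], [0, 0, 0, 0, 0]])

```text
clock: 10.42
position: [0.5682, -0.2366, 0.0872]
ee_rot: [-2.512, -1.885, 0.001]
force: [0.2, -0.8, -2.4]
width: 0.111
gripper_force: 60.0
```

>>> apply_moves(commands=[[0, 0, 0, -0.05, 0], [0, 0, 0, 0, 0]])

```text
clock: 10.68
position: [0.5685, -0.2368, 0.0847]
ee_rot: [-2.513, -1.886, 0.0]
force: [-1.2, -0.0, -1.6]
width: 0.106
gripper_force: 60.0
```

```bash
python3 - <<'E'
from st import *
st()
E
```

```text
t 10.68 p [ 0.5685 -0.2368  0.0847] tooly -16.22 tz [-0.  0. -1.] F [-1.2 -0.  -1.6] T [-0.09  0.09 -0.04] w 0.106 gf 59.98947914689779 j7 0.37
```

>>> apply_moves(commands=[[0, 0, 0, -0.04, 0], [0, 0, 0, -0.04, 0], [0, 0, 0, -0.03, 0], [0, 0, 0, 0, 0]])

```text
clock: 11.18
position: [0.5685, -0.2367, 0.0781]
ee_rot: [-2.512, -1.886, 0.0]
force: [-0.3, 1.2, -2.0]
width: 0.109
gripper_force: 60.0
```

>>> apply_moves(commands=[[0, 0, 0, -0.02, 0], [0, 0, 0, 0, 0]])

```text
clock: 11.42
position: [0.5686, -0.2367, 0.077]
ee_rot: [-2.513, -1.886, -0.0]
force: [0.5, 0.5, -2.3]
width: 0.107
gripper_force: 60.0
```

>>> apply_moves(commands=[[0, 0, 0, -0.01, 0], [0, 0, 0, 0, 0]])

```text
clock: 11.68
position: [0.5686, -0.2368, 0.0764]
ee_rot: [2.513, 1.886, 0.0]
force: [-0.6, 1.1, -2.8]
width: 0.111
gripper_force: 60.0
```

>>> apply_moves(commands=[[0, 0, 0, -0.01, 0], [0, 0, 0, 0, 0]])

```text
clock: 11.92
position: [0.5686, -0.2367, 0.0758]
ee_rot: [-2.513, -1.886, -0.0]
force: [-0.5, -0.1, -2.8]
width: 0.108
gripper_force: 60.0
```

>>> apply_moves(commands=[[0, 0, 0, -0.01, 0], [0, 0, 0, 0, 0]])

```text
clock: 12.18
position: [0.5686, -0.2367, 0.0752]
ee_rot: [-2.513, -1.886, -0.0]
force: [0.3, 0.9, -2.3]
width: 0.107
gripper_force: 60.0
```

>>> apply_moves(commands=[[0, 0, 0, -0.01, 0], [0, 0, 0, 0, 0]])

```text
clock: 12.42
position: [0.5686, -0.2367, 0.0746]
ee_rot: [-2.512, -1.886, -0.0]
force: [0.2, 1.3, -2.4]
width: 0.109
gripper_force: 60.0
```

>>> apply_moves(commands=[[0, 0, 0, -0.01, 0], [0, 0, 0, 0, 0]])

```text
clock: 12.68
position: [0.5686, -0.2367, 0.074]
ee_rot: [-2.512, -1.886, -0.0]
force: [0.3, 1.6, -1.0]
width: 0.11
gripper_force: 60.0
```

>>> apply_moves(commands=[[0, 0, 0, -0.01, 0], [0, 0, 0, 0, 0]])

```text
clock: 12.92
position: [0.5686, -0.2367, 0.0734]
ee_rot: [-2.513, -1.886, -0.0]
force: [-0.5, 2.2, -1.6]
width: 0.114
gripper_force: 60.0
```

>>> apply_moves(commands=[[0, 0, 0, -0.01, 0], [0, 0, 0, 0, 0]])

```text
clock: 13.18
position: [0.5686, -0.2367, 0.0729]
ee_rot: [2.513, 1.886, 0.0]
force: [0.0, 2.6, -0.8]
width: 0.105
gripper_force: 60.0
```

>>> apply_moves(commands=[[0, 0, 0, -0.01, 0], [0, 0, 0, 0, 0]])

```text
clock: 13.42
position: [0.5687, -0.2367, 0.0722]
ee_rot: [2.512, 1.886, 0.0]
force: [0.3, 2.0, -0.8]
width: 0.109
gripper_force: 60.0
```

>>> apply_moves(commands=[[0, 0, 0.01, 0, 0], [0, 0, 0, 0, 0]])

```text
clock: 13.68
position: [0.5687, -0.2365, 0.0723]
ee_rot: [2.512, 1.885, -0.0]
force: [1.1, 0.5, -2.3]
width: 0.111
gripper_force: 60.0
```

>>> apply_moves(commands=[[0, 0, 0.005, -0.01, 0], [0, 0, 0, 0, 0]])

```text
clock: 13.92
position: [0.5687, -0.2362, 0.0717]
ee_rot: [2.512, 1.885, -0.0]
force: [1.0, 0.3, -1.8]
width: 0.107
gripper_force: 60.0
```

>>> apply_moves(commands=[[0, 0, 0, -0.01, 0], [0, 0, 0, 0, 0]])

```text
clock: 14.18
position: [0.5687, -0.2361, 0.0711]
ee_rot: [2.512, 1.885, 0.0]
force: [0.6, -0.2, -0.3]
width: 0.108
gripper_force: 60.0
```

```bash
python3 - <<'E'
from st import *
st()
E
```

```text
t 14.18 p [ 0.5687 -0.2361  0.0711] tooly -16.22 tz [ 0. -0. -1.] F [ 0.6 -0.2 -0.3] T [-0.19 -0.24  0.01] w 0.108 gf 59.993781074881554 j7 0.38
```

>>> apply_moves(commands=[[0, 0.005, 0, -0.01, 0], [0, 0, 0, 0, 0]])

```text
clock: 14.42
position: [0.5688, -0.2361, 0.0705]
ee_rot: [2.513, 1.886, -0.0]
force: [0.3, -0.3, 0.9]
width: 0.107
gripper_force: 60.0
```

>>> apply_moves(commands=[[0, 0, 0, -0.01, 0], [0, 0, 0, 0, 0]])

```text
clock: 14.68
position: [0.5689, -0.2361, 0.07]
ee_rot: [2.512, 1.886, 0.0]
force: [-0.9, -1.3, 3.7]
width: 0.108
gripper_force: 60.0
```

```bash
python3 - <<'E'
from st import *
st()
E
```

```text
t 14.68 p [ 0.5689 -0.2361  0.07  ] tooly -16.22 tz [ 0. -0. -1.] F [-0.9 -1.3  3.7] T [-0.23  0.29 -0.04] w 0.108 gf 60.000877246493474 j7 0.38
```

>>> apply_moves(commands=[[0, -0.003, -0.003, -0.01, 0], [0, 0, 0, 0, 0]])

```text
clock: 14.92
position: [0.5689, -0.2362, 0.0696]
ee_rot: [2.512, 1.886, 0.001]
force: [-0.7, -0.4, 5.8]
width: 0.107
gripper_force: 60.0
```

>>> apply_moves(commands=[[0, 0, 0, -0.01, 0], [0, 0, 0, 0, 0]])

```text
clock: 15.18
position: [0.569, -0.2362, 0.0692]
ee_rot: [2.512, 1.886, 0.001]
force: [-1.2, 0.5, 7.4]
width: 0.11
gripper_force: 60.0
```

```bash
python3 - <<'E'
from st import *
st()
E
```

```text
t 15.18 p [ 0.569  -0.2362  0.0692] tooly -16.22 tz [ 0.001 -0.    -1.   ] F [-1.2  0.5  7.4] T [-0.02  0.41 -0.05] w 0.11 gf 60.00341534614563 j7 0.38
```

>>> apply_moves(commands=[[0, 0, 0, -0.012, 0], [0, 0, 0, 0, 0]])

```text
clock: 15.42
position: [0.5691, -0.2362, 0.0687]
ee_rot: [2.512, 1.885, 0.001]
force: [-2.0, -0.1, 10.7]
width: 0.112
gripper_force: 60.0
```

>>> apply_moves(commands=[[0, 0, 0, -0.012, 0], [0, 0, 0, 0, 0]])

```text
clock: 15.68
position: [0.5691, -0.2362, 0.0683]
ee_rot: [2.512, 1.885, 0.002]
force: [-2.8, 0.6, 12.7]
width: 0.111
gripper_force: 60.0
```

About 15 N of push now. Start turning in small steps while topping up the push.

>>> apply_moves(commands=[[0, -0.008, 0, -0.002, -0.08], [0, 0, 0, -0.002, -0.08]])

```text
clock: 15.92
position: [0.5691, -0.2363, 0.0681]
ee_rot: [2.586, 1.782, 0.002]
force: [-1.0, 0.4, 11.0]
width: 0.114
gripper_force: 60.1
```

```bash
python3 - <<'E'
from st import *
st()
E
```

```text
t 15.93 p [ 0.5691 -0.2363  0.0681] tooly -20.86 tz [ 0.002 -0.    -1.   ] F [-1.   0.4 11. ] T [0.13 0.4  0.24] w 0.114 gf 60.108302012085915 j7 0.32
```

>>> apply_moves(commands=[[0, 0, 0, -0.009, -0.08], [0, 0, 0, -0.005, -0.08]])

```text
clock: 16.18
position: [0.5692, -0.2363, 0.0676]
ee_rot: [2.655, 1.677, 0.003]
force: [-2.6, 1.8, 17.3]
width: 0.114
gripper_force: 60.1
```

>>> apply_moves(commands=[[0, 0, 0, -0.006, -0.08], [0, 0, 0, -0.005, -0.08]])

```text
clock: 16.42
position: [0.5692, -0.2363, 0.0672]
ee_rot: [2.72, 1.57, 0.003]
force: [-3.3, 2.0, 19.8]
width: 0.117
gripper_force: 60.2
```

```bash
python3 - <<'E'
from st import *
st()
E
```

```text
t 16.43 p [ 0.5692 -0.2363  0.0672] tooly -30.02 tz [ 0.002 -0.    -1.   ] F [-3.3  2.  19.8] T [0.4  0.92 0.18] w 0.117 gf 60.18246486783028 j7 0.19
```

>>> apply_moves(commands=[[0, -0.01, 0.005, 0.008, -0.06], [0, 0, 0, 0, -0.08]])

```text
clock: 16.68
position: [0.569, -0.2362, 0.0671]
ee_rot: [2.772, 1.474, 0.003]
force: [0.6, 0.4, 10.2]
width: 0.115
gripper_force: 60.3
```

```bash
python3 - <<'E'
from st import *
st()
E
```

```text
t 16.68 p [ 0.569  -0.2362  0.0671] tooly -34.01 tz [ 0.003 -0.001 -1.   ] F [ 0.6  0.4 10.2] T [-0.13  0.    0.22] w 0.115 gf 60.2677396684885 j7 0.13
```

>>> apply_moves(commands=[[0, 0, 0, -0.005, -0.08], [0, 0, 0, -0.002, -0.08]])

```text
clock: 16.92
position: [0.5691, -0.2362, 0.067]
ee_rot: [2.829, 1.362, 0.004]
force: [-0.1, 1.2, 14.0]
width: 0.113
gripper_force: 60.3
```

>>> apply_moves(commands=[[0, 0, 0, -0.002, -0.08], [0, 0, 0, -0.001, -0.08]])

```text
clock: 17.18
position: [0.5691, -0.2362, 0.0668]
ee_rot: [2.881, 1.247, 0.004]
force: [-0.2, 0.1, 13.5]
width: 0.116
gripper_force: 60.3
```

Push is about 16 N and steady, so I carry on.

>>> apply_moves(commands=[[0, 0, 0, -0.002, -0.08], [0, 0, 0, -0.002, -0.08], [0, 0, 0, -0.001, -0.08]])

```text
clock: 17.55
position: [0.5691, -0.2363, 0.0666]
ee_rot: [2.951, 1.072, 0.004]
force: [-0.4, 0.0, 15.1]
width: 0.114
gripper_force: 60.4
```

>>> apply_moves(commands=[[0, 0, 0, -0.002, -0.08], [0, 0, 0, -0.002, -0.08], [0, 0, 0, -0.001, -0.08]])

```text
clock: 17.92
position: [0.5691, -0.2363, 0.0663]
ee_rot: [3.01, 0.894, 0.004]
force: [-0.8, 1.7, 15.3]
width: 0.113
gripper_force: 60.3
```

```bash
python3 - <<'E'
from st import *
st()
E
```

```text
t 17.93 p [ 0.5691 -0.2363  0.0663] tooly -56.93 tz [ 0.003 -0.001 -1.   ] F [-0.8  1.7 15.3] T [0.11 0.31 0.35] w 0.113 gf 60.28503030745729 j7 -0.19
```

>>> apply_moves(commands=[[0, 0, 0, -0.001, -0.09], [0, 0, 0, 0, -0.09], [0, 0, 0, -0.001, -0.09], [0, 0, 0, -0.001, -0.09]])

```text
clock: 18.42
position: [0.5691, -0.2363, 0.0661]
ee_rot: [3.078, 0.619, 0.004]
force: [-0.4, 0.6, 14.7]
width: 0.118
gripper_force: 60.4
```

>>> apply_moves(commands=[[0, 0, 0, -0.001, -0.09], [0, 0, 0, -0.001, -0.09], [0, 0, 0, -0.001, -0.09], [0, 0, 0, -0.001, -0.09]])

```text
clock: 18.92
position: [0.5691, -0.2363, 0.0658]
ee_rot: [3.122, 0.34, 0.005]
force: [-0.2, 0.2, 13.6]
width: 0.116
gripper_force: 60.4
```

```bash
python3 - <<'E'
from st import *
st()
E
```

```text
t 18.93 p [ 0.5691 -0.2363  0.0658] tooly -77.56 tz [ 0.003 -0.001 -1.   ] F [-0.2  0.2 13.6] T [0.07 0.31 0.31] w 0.116 gf 60.43090128878248 j7 -0.48
```

>>> apply_moves(commands=[[0, 0, 0, -0.003, -0.09], [0, 0, 0, -0.002, -0.09], [0, 0, 0, -0.001, -0.09], [0, 0, 0, -0.001, -0.09]])

```text
clock: 19.42
position: [0.5691, -0.2363, 0.0656]
ee_rot: [3.14, 0.058, 0.005]
force: [-1.4, 1.5, 17.4]
width: 0.116
gripper_force: 60.6
```

>>> apply_moves(commands=[[0, 0, 0, -0.001, -0.09], [0, 0, 0, -0.002, -0.09], [0, 0, 0, -0.001, -0.09]])

```text
clock: 19.8
position: [0.5691, -0.2364, 0.0654]
ee_rot: [3.137, -0.154, 0.005]
force: [-0.8, 1.1, 16.3]
width: 0.116
gripper_force: 60.4
```

```bash
python3 - <<'E'
from st import *
st()
im,d=grab("wrist"); c=load("wrist"); P=cloud(c)
np.save("Pw.npy",P)
t=load("top"); 
g,_=grab("top"); save(g,"top9.png",(310,170,390,230),7)
E
```

```text
t 19.8 p [ 0.5691 -0.2364  0.0654] tooly -95.6 tz [ 0.003 -0.001 -1.   ] F [-0.8  1.1 16.3] T [0.23 0.38 0.34] w 0.116 gf 60.4159364750376 j7 -0.73
```

>>> apply_moves(commands=[[0, 0, 0, 0, -0.09], [0, 0, 0, -0.001, -0.09], [0, 0, 0, -0.001, -0.09], [0, 0, 0, -0.001, -0.086], [0, 0, 0, 0, 0], [0, 0, 0, 0, 0]])

```text
clock: 20.65
position: [0.5691, -0.2364, 0.0651]
ee_rot: [3.112, -0.431, 0.005]
force: [-0.3, 1.1, 15.4]
width: 0.108
gripper_force: 60.0
```

```bash
python3 - <<'E'
from st import *
st()
E
```

```text
t 20.65 p [ 0.5691 -0.2364  0.0651] tooly -105.76 tz [ 0.003 -0.001 -1.   ] F [-0.3  1.1 15.4] T [0.23 0.27 0.04] w 0.108 gf 59.99001148156822 j7 -0.88
```

>>> apply_moves(commands=[[0, 0, 0, 0.01, 0], [0, 0, 0, 0.01, 0], [0, 0, 0, 0, 0]])

```text
clock: 21.02
position: [0.5689, -0.2363, 0.0652]
ee_rot: [3.111, -0.43, 0.004]
force: [4.6, -1.4, 5.6]
width: 0.108
gripper_force: 60.0
```

>>> apply_moves(commands=[[0, 0.01, -0.003, 0.008, 0], [0, 0, 0, 0.005, 0], [0, 0, 0, 0, 0]])

```text
clock: 21.4
position: [0.5688, -0.2362, 0.0653]
ee_rot: [3.111, -0.431, 0.001]
force: [5.1, -3.8, 0.5]
width: 0.11
gripper_force: 60.0
```

```bash
python3 - <<'E'
from st import *
st()
E
```

```text
t 21.4 p [ 0.5688 -0.2362  0.0653] tooly -105.77 tz [ 0.001 -0.001 -1.   ] F [ 5.1 -3.8  0.5] T [-0.71 -0.98 -0.02] w 0.11 gf 59.998227059841156 j7 -0.88
```

>>> apply_moves(commands=[[40, 0, 0, 0, 0], [40, 0, 0, 0, 0], [40, 0, 0, 0, 0], [40, 0, 0, 0, 0], [40, 0, 0, 0, 0], [40, 0, 0, 0.2, 0], [40, 0, 0, 0.5, 0], [40, 0, 0, 0.7, 0], [40, 0, 0, 0.8, 0], [40, 0, 0, 0.5, 0], [40, 0, 0, 0, 0]])

```text
clock: 22.78
position: [0.5691, -0.2371, 0.2306]
ee_rot: [3.111, -0.431, 0.007]
force: [0.2, -0.8, -0.6]
width: 0.401
gripper_force: 0.0
```

```bash
python3 - <<'E'
from st import *
st(); im,d=grab("wrist"); t,_=grab("scene"); c=load("wrist"); P=cloud(c); Z=P[...,2]
m=(np.hypot(P[...,0]-.569,P[...,1]+.235)<.035)&(Z>.095)&(Z<.13)
v,u=np.nonzero(m); r=cv2.minAreaRect(np.c_[u,v].astype(np.float32)); W=np.array([at_z(c,*p,.112) for p in cv2.boxPoints(r)]); print(len(u),r,np.median(Z[m]),W.mean(0))
for a,b in((0,1),(1,2)): e=W[b]-W[a]; print(np.linalg.norm(e).round(4),np.degrees(np.arctan2(e[1],e[0])).round(2))
R_=np.hypot(P[...,0]-.569,P[...,1]+.235)
w=(Z>.035)&(Z<.062)&(R_<.085)&(R_>.032); q=P[w][:,:2]; vx=cv2.fitLine(q.astype(np.float32),cv2.DIST_HUBER,0,.01,.01).ravel(); print("tails",len(q),np.degrees(np.arctan2(vx[1],vx[0])))
o=np.zeros((400,800,3),np.uint8); o[:,:400]=cv2.resize(im[80:280,180:380],(400,400),interpolation=cv2.INTER_CUBIC); o[:,400:]=cv2.resize(t[170:270,300:400],(400,400),interpolation=cv2.INTER_CUBIC); save(o,"f1.png")
E
```

```text
t 22.77 p [ 0.5691 -0.2371  0.2306] tooly -105.79 tz [ 0.004 -0.002 -1.   ] F [ 0.2 -0.8 -0.6] T [ 0.02  0.2  -0.04] w 0.401 gf 0.0 j7 -1.01
554 ((275.0, 190.5), (12.0, 55.0), 0.0) 0.11264614782962512 [ 0.56889606 -0.23612629  0.112     ]
0.0564 -16.13
0.0117 -105.8
tails 948 74.44013
```

View pics/f1.png

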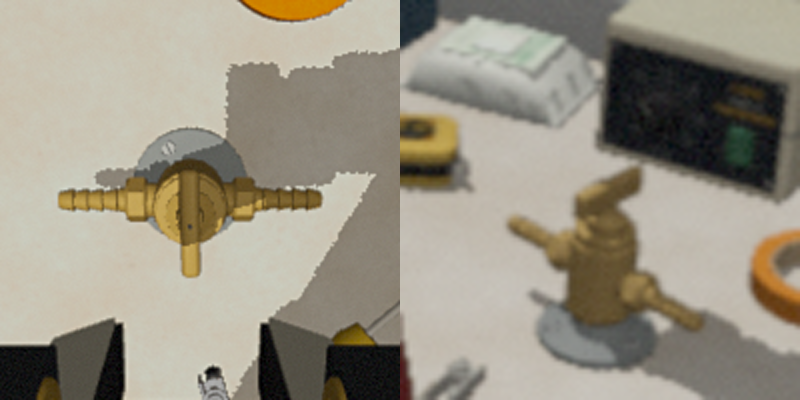

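The picture shows the plug seated upright, with its bar (about 190,165–275 in the left half) square across the hose tails. I measure 90.5° between them, and the gripper is clear. Handing in.

```bash
python3 -c "
from cell import arm
print(arm.sign_off())"
```

```text
the job is handed in; nothing more can be done
None
```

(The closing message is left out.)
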